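# Load two sensor modules into a tilted rail tube

## Robot

A 6-joint arm with a two-finger parallel gripper is mounted at the origin on a cart in front of the work surface, level with it; the furniture and walls round the work are solid. World frame = base frame: x ahead of the robot, y to its left, z up, the work surface at z = 0. Lengths are in mm, angles in rad, forces in N, time in s.
With the tool pointing down it reaches from about 350 to 1000 mm from the base axis. Payload 7.1 kg.
Tool frame: the origin (TCP) lies midway between the tips of the shut fingers; the grasp point (between the pads) lies 19 mm behind it; z points along the fingers, y is the line along which they close (so a half turn about z gives the same grasp; the last joint's range is limited). The gripper opens to 85 mm and grips with 20 to 120 N. Pads are 22 mm wide; open, the fingers measure 114 mm over their backs; the gripper's body (76 mm by 85 mm) begins 54 mm behind the grasp point. The pads swing forward as they close: fully open they stand 13 mm farther back than shut.
Start: joints at [-1.202, 0.423, 1.63, -0, 1.089, -0.019], TCP at [236.361, -578.566, 231.319] pointing down, gripper open.
Joint ranges: [-3, 3], [-0.9, 2.11], [0.09, 2.58], [-1.31, 4.45], [0.11, 2.69], [-2.54, 2.54]. Speed limits (rad/s): [2.39, 2.39, 3.01, 3.14, 3.14, 3.14].

## Interface

Orientations are given as a 3x3 rotation matrix whose columns are the frame's x, y, z axes.
In Python, from workcell import arm gives the robot as it stands.
- The arm moves only by the shell command python3 -m crank 'ROWS' [FORCE]. ROWS is JSON, a list of rows, each a list of 7 numbers: the shift along the tool's x, y, z in mm, then the turn, a rotation vector about the tool's x, y, z in rad, then the opening, from -1 (shut) to 1 (fully open). A call has 1 to 12 rows; each row is the pose to reach, as a shift and turn from the pose commanded when the call began, along the tool's axes at that moment; what a row does not reach only later rows make up. A row lasts 1/12 s, in which the tool goes at most 41.7 mm and 7.16 degrees, less where a joint would pass 70% of its speed; a pose out of reach is approached as far as the arm can. A call with a gripper value outside its range is refused whole. The fingers move at their own pace and stop on an object; FORCE is the grip in N (left out, the last holds). Time passes only in rows, so rows that repeat a pose let the fingers close. It gives the time, the measured TCP pose, the force, the opening and the grip force at its end, in the units of the state.
- arm.read_state(): the state, without advancing time (a new reading comes with each control period).
- arm.read_camera(name): name is "scene" or "top"; returns a dict with "frame" (384x512x3 uint8, red, green, blue), "depth" (384x512 float32, mm along the optical axis (not along the pixel's ray), 0 where there is no reading), "vfov" (degrees; the focal length in pixels is half the picture's height over the tangent of half this angle, whatever the lens; pixels are square), "cx", "cy" (the principal point, pixels), "pose" (4x4, takes a point from camera to world coordinates). Camera axes: x right, y down, z forward; pixel columns grow to the right and rows downward; lengths in mm; the calibration is good to about 2 mm. A picture is of the moment at which its call begins.
- arm.finish_job(): hands the job in; it is judged then, once.
The state is a dict: "clock": time; "q": joint angles; "dq": joint speeds; "effort": joint torques, N m; "eef_pos": TCP position; "ee_rot": TCP orientation; "force": force on the tool from outside, world axes, zero at the start; "ft_torque": the same for the moment, N m; "grip_width": finger opening in mm; "finger_force": force on a finger pad.
Only numpy, scipy, OpenCV 4.12 (cv2) and the standard library are available. Lean on these libraries where they do the work, as an engineer would, in place of code of your own. Each camera call takes 0.05 s, during which the arm holds its last target. There are 200 camera calls.

## Task

The left tube of the sloping tube loader is full: push its carriage to the left until it clicks into the next detent, so that the empty right tube stands below the loading chute. Then slide both loose sensor modules down the chute into that tube one behind the other, each with its black connector end uphill like those in the full tube, pushing firmly but gently against the tube's spring follower until the latches at the mouth snap out behind each module and hold it. Leave the things lying around the loader where they are.

Things in the scene. Friction and masses are not known exactly. Their poses are not given: they have to be found in the camera images.
- module_a: loose sensor module, about 60 g: brass flange 44 x 28 x 7 mm with 4 mm chamfers on its two nose (-x) corners; on it a centred body 30 mm long (along x), 18 mm wide, its top 22 mm above the underside, silvery but for the black connector, its last 6 mm at the +x end. Origin: centre of the underside; x points to the connector, z up. Lies flat on a 2 mm blue mat, facing anywhere.
- module_b: loose sensor module, about 60 g: brass flange 44 x 28 x 7 mm with 4 mm chamfers on its two nose (-x) corners; on it a centred body 30 mm long (along x), 18 mm wide, its top 22 mm above the underside, silvery but for the black connector, its last 6 mm at the +x end. Origin: centre of the underside; x points to the connector, z up. Lies flat on a 2 mm blue mat, facing anywhere.
- module_a_connector (a point): middle of that module's black connector, 15 mm from the module's origin along its x, 14.5 mm above the underside
- module_b_connector (a point): middle of that module's black connector, 15 mm from the module's origin along its x, 14.5 mm above the underside
- station: tube loader, fixed on the bench: dark base plate 228 x 222 x 10 mm, origin on the bench 13 mm uphill of its middle, x uphill (away from the robot at yaw 0), y left. At the far, high end a fixed chute, at the near, low end a carriage with two tubes that slides crosswise; chute and tubes fall 20 degrees towards -x. The chute lies over the base's middle line y = 0; so does the tube in use.
- chute (a point): point on the chute floor's centre line, 50 mm uphill of the tube's mouth; axes level, as the loader's. The floor slopes 20 degrees, from 1.5 to 100 mm uphill of the mouth, 0.8 mm above the tube's floor (lower edge eased). Side guides 6 mm high are 30 mm apart in the lower 40 mm, then flare to 48 mm at the open upper end. A module laid on it stays put: it must be pushed down.
- carriage (a joint): position of the tube carriage (m), grows as it slides to the loader's +y (left). Spring detents at 0 (full left tube at the chute) and 0.060 (empty right tube at the chute); starts between 0.007 and 0.032 (left short of its detent). Slides with 1 to 2 N, stays where it is left; a detent draws in from about 3 mm away and holds about 7 N; travel ends 8 mm beyond the second detent.
- knob (a point): centre of the top of the carriage's black push knob: a cylinder of 16 mm diameter and 22 mm height on an 8 mm stem, between the two tubes near their low end, square to them (so it leans 20 degrees towards the robot). Its top is 24 mm above the tubes' roofs; z along the knob, y along the carriage's travel. Moves with the carriage.
- tube_mouth (a point): middle of the empty right tube's mouth on its floor, moves with the carriage; x uphill along the tube (20 degrees up), y left, z square to the tube's floor. Slippery; inside 30 mm wide, 24 mm high. From 25 mm downhill of the mouth it has full walls and a roof with a 14 mm slot; up to there only 12 mm high lips reach over the flange edges, 23 mm apart, so fingertips can follow a module in.
- latches (a point): point on the empty tube's floor between its two spring latches, at their square downhill faces, 13 mm downhill of the mouth; axes as the mouth's. One in each wall stands 3 mm into the tube; ramps facing the mouth let a module push them aside (about 4 N more); they snap out once its square tail is past and hold it. A module put in nose last is not held.
- follower_face (a point): lower edge of the red spring follower's uphill face in the empty tube; axes as the mouth's. It pushes uphill with 3.5 N at its rest 30 mm downhill of the mouth, rising to 6 N at its solid end of travel 107 mm downhill; damped (1 N more at 50 mm/s). Two latched modules press it to 101 mm: their centres are then 35 and 79 mm downhill of the mouth.
- gold_fixture_a: gold ring-shaped wafer fixture, 130 mm across, 47 mm high, right of the loader; leave alone
- petri_2: small glass dish, 55 mm across, 12 mm high, between mat and robot; leave alone
- tweezers: steel tweezers, 132 mm long, lying in front of the loader; leave alone
- tape_roll: blue tape roll, 100 mm across, 19 mm high, behind the mat; leave alone

How it is judged (in metres and radians):
At the end, for the whole second after the job is handed in: The carriage rests in its second detent (0.060 +-0.0025 m); both modules lie at rest in the right tube, connector end uphill, the last one held behind its tail by the mouth latches and the other just below it: centres 35 and 79 mm downhill of the mouth, each within 2 mm along the tube (value of joint carriage between 0.0575 and 0.0625 m and ((x of module_a in the frame of tube_mouth between -0.037 and -0.033 m and y of module_a in the frame of tube_mouth between -0.004 and 0.004 m and z of module_a in the frame of tube_mouth between -0.003 and 0.004 m and x of module_a_connector in the frame of tube_mouth between -0.024 and -0.016 m and x of module_b in the frame of tube_mouth between -0.081 and -0.077 m and y of module_b in the frame of tube_mouth between -0.004 and 0.004 m and z of module_b in the frame of tube_mouth between -0.003 and 0.004 m and x of module_b_connector in the frame of tube_mouth between -0.068 and -0.06 m) or (x of module_b in the frame of tube_mouth between -0.037 and -0.033 m and y of module_b in the frame of tube_mouth between -0.004 and 0.004 m and z of module_b in the frame of tube_mouth between -0.003 and 0.004 m and x of module_b_connector in the frame of tube_mouth between -0.024 and -0.016 m and x of module_a in the frame of tube_mouth between -0.081 and -0.077 m and y of module_a in the frame of tube_mouth between -0.004 and 0.004 m and z of module_a in the frame of tube_mouth between -0.003 and 0.004 m and x of module_a_connector in the frame of tube_mouth between -0.068 and -0.06 m)) and linear speed of each of module_a, module_b below 0.02 m/s); the robot touches nothing.
It fails at once if one of the things lying around (gold fixture, dish, tweezers, tape roll) is moved by more than 20 mm (distance of any of gold_fixture_a, petri_2, tweezers, tape_roll from where it was at the start of the episode above 0.02 m).
It fails at once if a module is rammed against the loader with more than 50 N (contact force between any of module_a, module_b and station above 50 N).
It also fails if it takes over 72 s, if anything falls off the work surface, if the arm or the gripper's body presses on something with over 40 N, if the wrist force passes 120 N, or if a joint passes its speed limit or range.

## Working session

There is one attempt and no reset: what is moved stays moved. The work goes in short steps, Python scripts to look and compute and a shell command to move; the robot and the scene stay as the last step left them, time stands still between calls to the robot, and variables do not carry over. Pictures are saved under pics/ and viewed, at most 10 in all, crops included, and the job is handed in when it is done.

```bash
ls; mkdir -p pics; cat > h.py <<'E'
import numpy as np, cv2
from workcell import arm
def cam(n):
    c=arm.read_camera(n); f=c["frame"].shape[0]/2/np.tan(np.radians(c["vfov"]/2)); return c,f
def cloud(c,f):
    d=c["depth"]; v,u=np.indices(d.shape)
    P=np.stack([(u-c["cx"])*d/f,(v-c["cy"])*d/f,d],-1)
    T=c["pose"]; return P@T[:3,:3].T+T[:3,3]
E
python3 - <<'E'
from h import *
for n in("scene","top"):
    c,f=cam(n); P=cloud(c,f); np.savez(f"{n}0.npz",P=P,im=c["frame"],pose=c["pose"],f=f,cx=c["cx"],cy=c["cy"])
    print(n,c["pose"].round(3).tolist(),f)
    cv2.imwrite(f"pics/{n}0.png",cv2.resize(c["frame"][:,:,::-1],(800,600)))
s=arm.read_state(); print(s["ee_rot"],s["eef_pos"],s["clock"],s["grip_width"])
E
```

```text
pics
scene [[-0.449, -0.435, 0.781, -542.479], [-0.894, 0.228, -0.386, 602.058], [-0.01, -0.871, -0.491, 750.66], [0.0, 0.0, 0.0, 1.0]] 485.76530258012855
top [[-0.015, -0.997, 0.075, 425.396], [-1.0, 0.014, -0.02, 87.762], [0.019, -0.075, -0.997, 1536.073], [0.0, 0.0, 0.0, 1.0]] 475.108517431418
[[ 9.25753587e-01  3.78126972e-01 -5.37329258e-04]
 [ 3.78127353e-01 -9.25752561e-01  1.37852040e-03]
 [ 2.38218082e-05 -1.47934910e-03 -9.99998905e-01]] [ 236.17001847 -578.09707658  230.59209151] 0.1 84.87494233532904
```

View pics/top0.png

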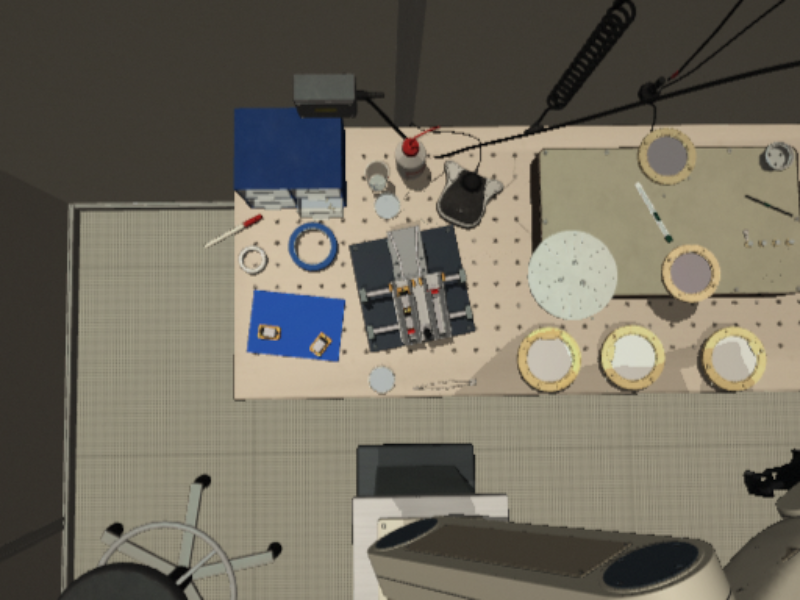

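View pics/scene0.png

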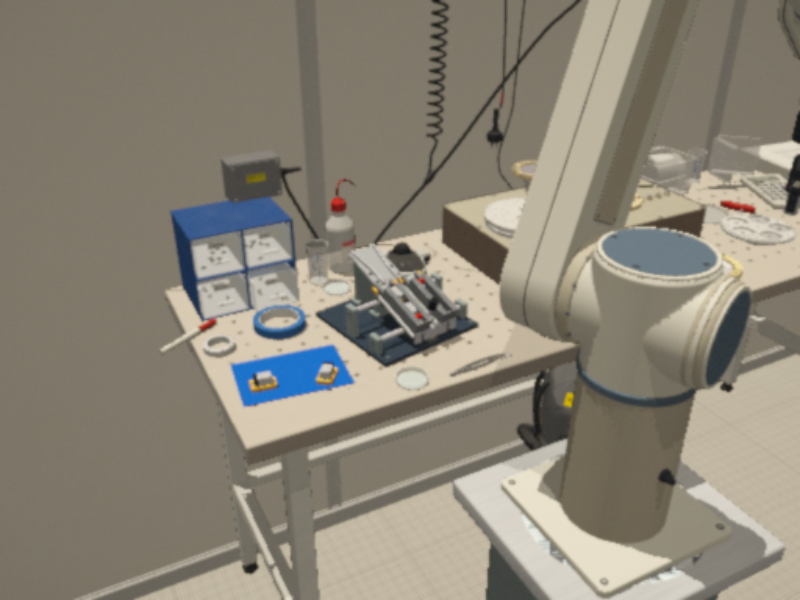

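The top view shows the loader at about (412,290), the mat at (295,325) with modules at (268,332) and (319,344), the dish at (382,379) and the tweezers at (445,384). I'll measure and zoom in.

```bash
python3 - <<'E'
import numpy as np,cv2
z=np.load("top0.npz");im=z["im"];P=z["P"]
a=im[140:235,220:310,::-1]; b=im[180:235,155:225,::-1]
A=cv2.resize(a,None,fx=6,fy=6,interpolation=cv2.INTER_CUBIC); 
B=cv2.resize(b,None,fx=5,fy=5,interpolation=cv2.INTER_CUBIC)[:, :250+100]
cv2.imwrite("pics/t1.png",A)
s=np.load("scene0.npz"); S=s["im"][150:240,195:315,::-1]
cv2.imwrite("pics/s1.png",cv2.resize(S,None,fx=6,fy=6,interpolation=cv2.INTER_CUBIC))
# base plate: points at z 5..14 dark
reg=(P[...,1]>-150)&(P[...,1]<250)&(P[...,0]>350)&(P[...,0]<800)
hsv=cv2.cvtColor(im,cv2.COLOR_RGB2HSV)
m=(reg&(im.max(-1)<75)&(P[...,2]>3)&(P[...,2]<20)).astype(np.uint8)
n,l,st,ce=cv2.connectedComponentsWithStats(m); print(st[np.argsort(-st[:,4])][:5])
u,v=np.indices(m.shape)[::-1]
k=(m>0)&(u>222)&(u<306)&(v>142)&(v<228)
r=cv2.minAreaRect(P[k][:,:2].astype(np.float32)); print("plate",r,np.median(P[k][:,2]),cv2.boxPoints(r))
mr=reg|True
mm=(hsv[...,0]>100)&(hsv[...,0]<125)&(hsv[...,1]>150)
print("matz",np.median(P[195:230,160:215,2]))
for (u0,v0) in((172,212),(204,220)):
    w=12; p=P[v0-w:v0+w,u0-w:u0+w].reshape(-1,3); h=hsv[v0-w:v0+w,u0-w:u0+w].reshape(-1,3)
    bl=(h[:,0]>95)&(h[:,0]<130)&(h[:,1]>120)
    q=p[~bl]; r=cv2.minAreaRect(q[:,:2].astype(np.float32)); print("mod",r,len(q),np.percentile(q[:,2],[5,50,95]))
E
```

```text
[[     0      0    512    384 194241]
 [   224    153     29     34    692]
 [   269    137     27     40    617]
 [   231    188     23     24    373]
 [   284    179     17     22    249]]
plate ((580.55712890625, 7.7574462890625), (230.13650512695312, 268.17095947265625), 10.142889976501465) 9.122002332655711 [[ 443.6743   119.48345]
 [ 490.90012 -144.49643]
 [ 717.43994 -103.96856]
 [ 670.2141   160.01132]]
matz 1.5803025458751563
mod ((494.7936096191406, 339.7962341308594), (75.48155975341797, 39.318397521972656), 63.93172836303711) 149 [-1.15586948  9.86222606 26.64922287]
mod ((457.30694580078125, 175.45281982421875), (176.34664916992188, 61.16720199584961), 89.11554718017578) 193 [-4.33633823  6.33292391 27.01335489]
```

View pics/t1.png

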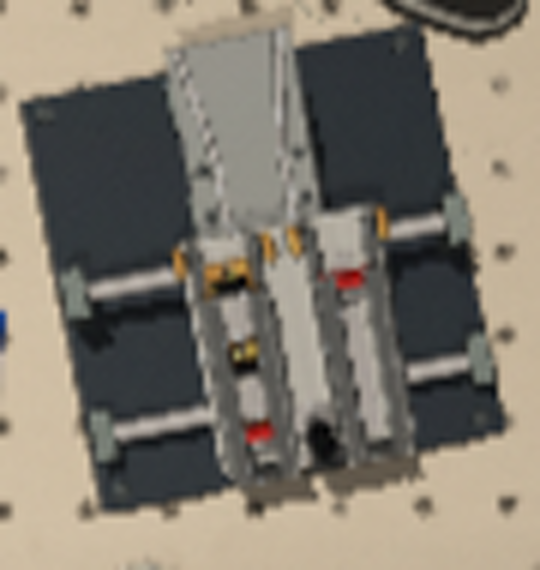

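View pics/s1.png

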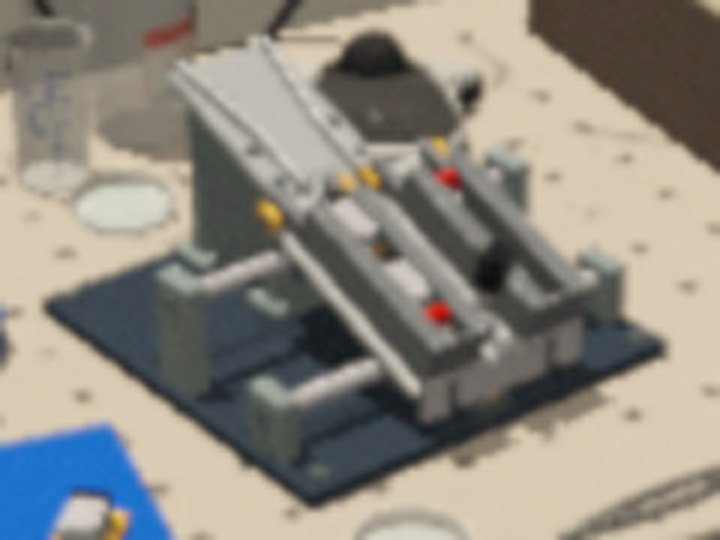

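The top crop shows the carriage between detents, with the knob at about crop (322,438), plate corners (20,105), (422,28), (505,430) and (98,512), and the upper chute end at (168,55)-(290,22). The scene crop confirms the layout. Next are the modules and the precise loader frame.

```bash
cat >> h.py <<'E'
def ray(z,u,v,h):
    T=z["pose"]; d=T[:3,:3]@np.array([(u-z["cx"])/z["f"],(v-z["cy"])/z["f"],1.]); o=T[:3,3]
    return (o+d*(h-o[2])/d[2])
E
python3 - <<'E'
from h import *
z=np.load("top0.npz");P=z["P"];im=z["im"]
C=np.array([ray(z,220+x/6-.5+.08,140+y/6-.5+.08,10)[:2] for x,y in((20,105),(422,28),(505,430),(98,512))])
print(C.round(1),[np.linalg.norm(C[i]-C[i-1]).round(1) for i in range(4)])
ex=(C[0]+C[1]-C[2]-C[3])/2; yaw1=np.arctan2(ex[1],ex[0]); ey=(C[0]+C[3]-C[1]-C[2]); yaw2=np.arctan2(-ey[0],ey[1])
yaw=(yaw1+yaw2)/2; print("yaw",yaw1,yaw2)
X=np.array([np.cos(yaw),np.sin(yaw)]);Y=np.array([-X[1],X[0]])
o=C.mean(0)+13*X; print("origin",o)
np.savez("st.npz",o=o,X=X,Y=Y,yaw=yaw)
for nm in("top","scene"):
    w=np.load(nm+"0.npz"); Q=w["P"].reshape(-1,3); L=np.c_[(Q[:,:2]-o)@X,(Q[:,:2]-o)@Y,Q[:,2]]
    k=(abs(L[:,1])<9)&(L[:,0]>30)&(L[:,0]<85)&(L[:,2]>30)&(L[:,2]<140)
    a=L[k]; 
    for _ in range(4):
        p=np.polyfit(a[:,0],a[:,2],1); a=a[abs(a[:,2]-np.polyval(p,a[:,0]))<4]
    k=(abs(L[:,1])<22)&(L[:,0]>30)&(L[:,0]<140)&(L[:,2]>50)
    print(nm,"chute z=",p,np.degrees(np.arctan(p[0])),len(a),"xmax",np.sort(L[k][:,0])[-8:].round(1))
    # knob: dark, above roofs
    g=w["im"].reshape(-1,3).max(1)
    k=(g<50)&(L[:,0]>-110)&(L[:,0]<-30)&(abs(L[:,1])<60)&(L[:,2]>55)
    print("knob",k.sum(),L[k].mean(0) if k.any() else 0, L[k].max(0) if k.any() else 0)
for x,y in((168,55),(290,22)):
    p=ray(z,220+x/6-.42,140+y/6-.42,100); print("chute top corner @z100",(p[:2]-o)@X,(p[:2]-o)@Y)
p=ray(z,220+322/6-.42,140+430/6-.42,85); print("knob@85",(p[:2]-o)@X,(p[:2]-o)@Y)
a=cv2.resize(im[195:235,160:215,::-1],None,fx=7,fy=7,interpolation=cv2.INTER_CUBIC)
s=np.load("scene0.npz")["im"][218:262,145:230,::-1]; s=cv2.resize(s,None,fx=7,fy=7,interpolation=cv2.INTER_CUBIC)
W=max(a.shape[1],s.shape[1]); cc=lambda i:cv2.copyMakeBorder(i,0,0,0,W-i.shape[1],0)
cv2.imwrite("pics/m1.png",np.vstack([cc(a),cc(s)]))
E
```

```text
[[665.1 161.4]
 [704.5 -56.6]
 [485.9 -96.7]
 [445.3 122.1]] [np.float64(223.3), np.float64(221.6), np.float64(222.2), np.float64(222.5)]
yaw 0.17919300904954735 0.1810904353672111
origin [588.02998544  34.87212663]
top chute z= [ 0.34239979 81.0101365 ] 18.90119331553976 86 xmax [92.8 93.2 93.3 94.  94.2 94.8 95.4 95.7]
knob 16 [-86.55094089   6.69118617  78.34252169] [-63.97150226  26.27538145  93.23917496]
scene chute z= [ -0.1248657  101.46158686] -7.117439571181332 12 xmax [94.6 94.6 95.1 95.4 97.2 97.7 97.9 98.8]
knob 5 [-102.43538302   -5.78552815   73.40491455] [-84.27623113  -1.05419102  80.9136766 ]
chute top corner @z100 94.65567239169236 30.26338146066875
chute top corner @z100 99.44637345836992 -34.0511093862737
knob@85 -107.22068874774095 -10.013931495470036
```

View pics/m1.png

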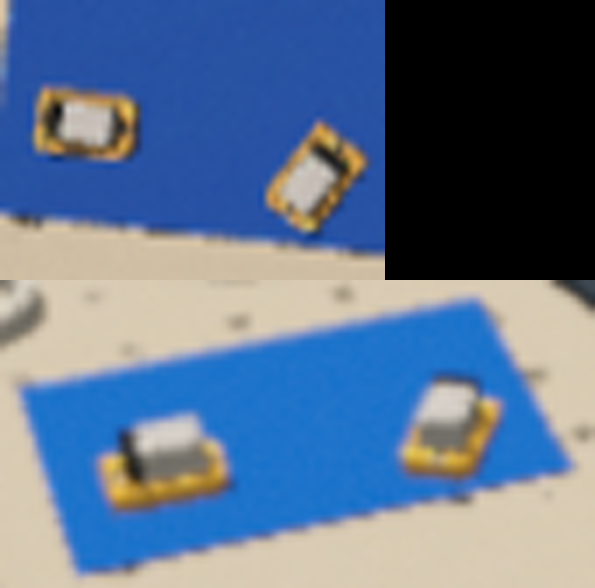

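The modules: left one has its black connector end to the left (world +y). The right one has its connector up-right (+x, -y). Next I'll fit their rectangles.

```bash
python3 - <<'E'
from h import *
z=np.load("top0.npz");im=z["im"]
big=cv2.resize(im[195:235,160:215],None,fx=7,fy=7,interpolation=cv2.INTER_CUBIC)
d=big.astype(int); m=((d[...,0]-d[...,2])>-25).astype(np.uint8); br=((d[...,0]-d[...,2])>25).astype(np.uint8)
for x0,x1 in((25,150),(255,378)):
    k=np.zeros_like(m);k[75:243,x0:x1]=br[75:243,x0:x1]
    n,l,st,_=cv2.connectedComponentsWithStats(k); 
    pts=np.argwhere(k)[:,::-1].astype(np.float32)
    # keep blobs >40px
    pts=np.array([p for p in pts if st[l[int(p[1]),int(p[0])],4]>60],np.float32)
    W=np.array([ray(z,160+(x+.5)/7-.5,195+(y+.5)/7-.5,8)[:2] for x,y in pts],np.float32)
    print(cv2.minAreaRect(W), W.mean(0))
E
```

```text
((469.9474792480469, 326.0712890625), (56.61482620239258, 69.94934844970703), 89.11962890625) [472.07156 328.06223]
((462.25360107421875, 222.3854522705078), (29.008708953857422, 44.196624755859375), 51.7801628112793) [462.7461  222.09123]
```

```bash
python3 - <<'E'
from h import *
z=np.load("top0.npz");im=z["im"]; s=np.load("scene0.npz"); t=np.load("st.npz"); o,X,Y=t["o"],t["X"],t["Y"]
big=cv2.resize(im[195:235,160:215],None,fx=7,fy=7,interpolation=cv2.INTER_CUBIC).astype(int)
br=(big[...,0]-big[...,2])>25; k=np.zeros_like(br); k[80:170,25:150]=br[80:170,25:150]
W=np.array([ray(z,160+(x+.5)/7-.5,195+(y+.5)/7-.5,8)[:2] for y,x in np.argwhere(k)],np.float32); print("A",cv2.minAreaRect(W))
# plate in top view, dark mask vs bench
b=cv2.resize(im[140:235,220:310],None,fx=6,fy=6,interpolation=cv2.INTER_CUBIC).max(-1)
m=(b<110); m[:30,380:]=0; m[520:]=0; m[:,:12]=0
n,l,st,_=cv2.connectedComponentsWithStats(m.astype(np.uint8)); keep=np.isin(l,[i for i in range(1,n) if st[i,4]>1500]); 
pts=np.argwhere(keep)
W=np.array([ray(z,220+(x+.5)/6-.5,140+(y+.5)/6-.5,10)[:2] for y,x in pts[::7]],np.float32); print("plate top",cv2.minAreaRect(W))
C=np.array([ray(s,195+(x+.5)/6-.5,150+(y+.5)/6-.5,10)[:2] for x,y in((45,303),(312,492),(665,345))])
print("plate scene",C, [np.linalg.norm(C[i]-C[i+1]) for i in(0,1)],"centre",(C[0]+C[2])/2, np.arctan2(*(C[0]-C[1])[::-1]))
# expected chute upper edge etc in station coordinates from scene (z guess 113)
for (x,y) in((175,68),(262,38)): 
    for h in(105,115):
        p=ray(s,195+x/6-.42,150+y/6-.42,h); print(h,(p[:2]-o)@X,(p[:2]-o)@Y)
for (x,y) in((168,55),(290,22)): 
    p=ray(z,220+x/6-.42,140+y/6-.42,115); print("top115",(p[:2]-o)@X,(p[:2]-o)@Y)
# chute profile
Q=z["P"].reshape(-1,3); L=np.c_[(Q[:,:2]-o)@X,(Q[:,:2]-o)@Y,Q[:,2]]
for x in range(-110,110,10):
    k=(abs(L[:,0]-x)<5)&(abs(L[:,1])<8)
    print(x,np.median(L[k][:,2]).round(1),end="; ")
E
```

```text
A ((488.9205017089844, 326.9423522949219), (45.774169921875, 28.884578704833984), 83.02481079101562)
plate top ((569.1009521484375, 29.9864501953125), (243.76470947265625, 223.83489990234375), 10.47828483581543)
plate scene [[660.17314423 163.47438528]
 [445.39989366 119.79431385]
 [480.49581038 -91.2338542 ]] [np.float64(219.17002030442438), np.float64(213.9266488317984)] centre [570.3344773   36.12026554] 0.2006411468759411
105 113.92150766628801 16.326642538486485
115 96.50499108575787 27.85336060164606
105 115.60857741868115 -39.83602289398917
115 98.1659314452952 -27.439455586705755
top115 92.09471680462833 30.795135145221515
top115 96.83537828388569 -32.84758124901993
-110 68.1; -100 54.7; -90 50.1; -80 53.8; -70 56.9; -60 58.1; -50 63.4; -40 66.9; -30 71.0; -20 75.8; -10 80.7; 0 77.1; 10 84.5; 20 87.3; 30 91.5; 40 95.3; 50 97.8; 60 101.4; 70 104.5; 80 108.7; 90 112.4; 100 nan;
  return _methods._mean(a, axis=axis, dtype=dtype,
  ret = ret.dtype.type(ret / rcount)
```

```bash
cat >> h.py <<'E'
from scipy.spatial.transform import Rotation as Ro
t=np.load("st.npz"); o,X,Y=t["o"],t["X"],t["Y"]; M=np.array([*o,79.]); c20,s20=np.cos(np.radians(20)),np.sin(np.radians(20))
ex=np.array([*(X*c20),s20]); ey=np.array([*Y,0]); ez=np.array([*(-X*s20),c20])
RT=np.c_[ex,-ey,-ez]   # tool square to the chute, tool x uphill
def T(s,y,n): return M+s*ex+y*ey+n*ez     # point in mouth frame (carriage at 60)
def down(a): return np.c_[[np.cos(a),np.sin(a),0],[np.sin(a),-np.cos(a),0],[0,0,-1]]
def go(p,R,p0=None,R0=None):
    s=arm.read_state(); R0=s["ee_rot"] if R0 is None else R0; p0=s["eef_pos"] if p0 is None else p0
    print("shift",(R0.T@(p-p0)).round(1),"turn",Ro.from_matrix(R0.T@R).as_rotvec().round(4))
def where():
    s=arm.read_state(); d=s["eef_pos"]-M; print("mouth frame",[round(float(d@e),1) for e in(ex,ey,ez)],"F",[round(float(s["force"]@e),1) for e in(ex,ey,ez)],"w",round(s["grip_width"],1),"t",s["clock"])
E
python3 - <<'E'
from h import *
z=np.load("top0.npz")
p=ray(z,220+324/6-.42,140+446/6-.42,93); d=p-M; print("knob top est s,y,n",d@ex,d@ey,d@ez,p)
K=np.array([d@ex,d@ey,d@ez]); 
go(T(K[0],K[1],K[2]+70),RT)
E
```

```text
knob top est s,y,n -103.84465810453811 -8.908284603580414 52.694853352265184 [475.89199404   5.39520336  93.        ]
shift [ 419.1 -454.4   72.5] turn [-0.0377  0.3479  0.2053]
```

```bash
python3 -m crank '[[210,-227,36,-0.019,0.174,0.103,0],[210,-227,36,-0.019,0.174,0.103,0],[210,-227,36,-0.019,0.174,0.103,0],[210,-227,36,-0.019,0.174,0.103,0],[210,-227,36,-0.019,0.174,0.103,0],[210,-227,36,-0.019,0.174,0.103,0],[210,-227,36,-0.019,0.174,0.103,0],[419,-454,72,-0.0377,0.3479,0.2053,0],[419,-454,72,-0.0377,0.3479,0.2053,0],[419,-454,72,-0.0377,0.3479,0.2053,0],[419,-454,72,-0.0377,0.3479,0.2053,0],[419,-454,72,-0.0377,0.3479,0.2053,0]]' 20
python3 -c "
from h import *
where(); go(T(-103.8,-8.9,60),RT)"
```

```text
clock: 1.1
eef_pos: [410.1, -111.8, 173.3]
ee_rot: [[0.924, 0.178, 0.338], [0.167, -0.984, 0.06], [0.343, 0.001, -0.939]]
force: [1.3, -1.2, 1.1]
grip_width: 42.7
finger_force: 0.0
mouth frame [-156.9, -112.4, 157.5] F [1.4, -1.4, 0.7] w 42.7 t 1.1
shift [  52.9 -103.8   97.4] turn [ 0.0019 -0.0008 -0.001 ]
```

```bash
python3 -m crank '[[52.9,-103.8,55,0,0,0,0],[52.9,-103.8,55,0,0,0,0],[52.9,-103.8,55,0,0,0,0],[52.9,-103.8,55,0,0,0,0],[52.9,-103.8,85,0,0,0,0],[52.9,-103.8,85,0,0,0,0],[52.9,-103.8,85,0,0,0,0]]'
python3 - <<'E'
from h import *
where()
c,f=cam("scene"); S=c["frame"][140:240,195:325,::-1]; t,_=cam("top"); A=t["frame"][140:235,220:310,::-1]
a=cv2.resize(A,(388,410),interpolation=cv2.INTER_CUBIC); s=cv2.resize(S,None,fx=4.1,fy=4.1,interpolation=cv2.INTER_CUBIC)[:, :410]
s=cv2.resize(S,(410,315),interpolation=cv2.INTER_CUBIC); s=cv2.copyMakeBorder(s,0,95,0,0,0)
cv2.imwrite("pics/k1.png",np.hstack([a,s]))
E
```

```text
clock: 1.68
eef_pos: [467.9, 2.9, 110.1]
ee_rot: [[0.926, 0.18, 0.333], [0.169, -0.984, 0.061], [0.338, 0.0, -0.941]]
force: [0.4, 0.7, -0.3]
grip_width: 42.5
finger_force: 0.0
mouth frame [-105.8, -9.9, 71.6] F [0.3, 0.6, -0.5] w 42.5 t 1.6833
```

View pics/k1.png

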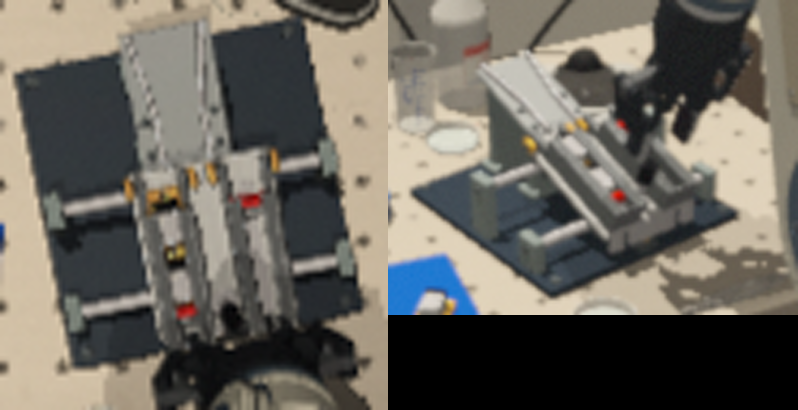

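Knob visible at (232,320) in the left picture, between the two fingers. I'll descend and grip it.

```bash
python3 -m crank '[[3,-1,31,0,0,0,0],[3,-1,31,0,0,0,0],[3,-1,31,0,0,0,0],[3,-1,31,0,0,0,-1],[3,-1,31,0,0,0,-1],[3,-1,31,0,0,0,-1],[3,-1,31,0,0,0,-1],[3,-1,31,0,0,0,-1]]' 20
python3 -c "
from h import *
where()"
```

```text
clock: 2.45
eef_pos: [482.4, 6.2, 85.1]
ee_rot: [[0.924, 0.179, 0.339], [0.169, -0.984, 0.06], [0.344, 0.002, -0.939]]
force: [-3.9, 0.7, 10.2]
grip_width: 14.4
finger_force: 19.7
mouth frame [-100.3, -9.3, 43.1] F [0.0, 1.4, 10.8] w 14.4 t 2.45
```

```bash
python3 -m crank '[[0,-5,-2,0,0,0,-1],[0,-11,-2,0,0,0,-1],[0,-17,-2,0,0,0,-1],[0,-23,-2,0,0,0,-1],[0,-28,-2,0,0,0,-1],[0,-32,-2,0,0,0,-1],[0,-36,-2,0,0,0,-1],[0,-39,-2,0,0,0,-1],[0,-39,-2,0,0,0,-1],[0,-39,-2,0,0,0,-1]]'
python3 -c "
from h import *
where()"
```

```text
clock: 3.28
eef_pos: [475.0, 44.1, 86.5]
ee_rot: [[0.924, 0.179, 0.339], [0.169, -0.984, 0.06], [0.344, 0.002, -0.939]]
force: [-1.9, -3.4, 5.3]
grip_width: 14.2
finger_force: 20.7
mouth frame [-100.4, 29.4, 44.5] F [-0.6, -3.0, 5.8] w 14.2 t 3.2833
```

```bash
for i in 1 2 3; do python3 -m crank '[[0,-1,0,0,0,0,-1],[0,-1,0,0,0,0,-1]]' >/dev/null; python3 -c "
from h import *
where()"; done
```

```text
mouth frame [-100.4, 29.9, 44.5] F [-1.7, -8.7, 5.9] w 14.2 t 3.45
mouth frame [-100.4, 31.1, 44.5] F [-1.2, -1.4, 6.6] w 14.1 t 3.6167
mouth frame [-100.4, 32.5, 44.5] F [0.2, 0.3, 6.1] w 14.2 t 3.7833
```

```bash
for i in 1 2 3 4 5; do python3 -m crank '[[0,0.9,0,0,0,0,-1],[0,0.9,0,0,0,0,-1]]' >/dev/null; python3 -c "
from h import *
where()"; done
```

```text
mouth frame [-100.4, 31.6, 44.5] F [-0.2, -3.1, 6.3] w 14.4 t 3.95
mouth frame [-100.4, 30.6, 44.5] F [-0.1, -3.9, 6.7] w 13.9 t 4.1167
mouth frame [-100.4, 29.7, 44.5] F [-0.5, -2.7, 5.4] w 14.2 t 4.2833
mouth frame [-100.4, 28.7, 44.5] F [-1.1, -4.1, 6.8] w 14.3 t 4.45
mouth frame [-100.4, 28.0, 44.5] F [0.1, -1.0, 6.0] w 13.8 t 4.6167
```

```bash
for i in 1 2 3 4; do python3 -m crank '[[0,0.9,0,0,0,0,-1],[0,0.9,0,0,0,0,-1]]' >/dev/null; python3 -c "
from h import *
where()"; done
```

```text
mouth frame [-100.4, 27.3, 44.5] F [0.2, 2.4, 6.2] w 14.3 t 4.7833
mouth frame [-100.4, 26.7, 44.5] F [0.6, 4.7, 5.9] w 14.2 t 4.95
mouth frame [-100.5, 26.1, 44.5] F [2.0, 7.6, 6.2] w 14.1 t 5.1167
mouth frame [-100.5, 25.5, 44.5] F [2.5, 9.6, 5.2] w 14.3 t 5.2833
```

```bash
python3 -m crank '[[0,-2.3,0,0,0,0,-1],[0,-2.3,0,0,0,0,-1],[0,-2.3,0,0,0,0,-1]]' >/dev/null; python3 -c "
from h import *
where()"
python3 -m crank '[[0,-2.3,0,0,0,0,-0.5],[0,-2.3,0,0,0,0,0],[0,-2.3,0,0,0,0,0],[0,-2.3,0,0,0,0,0],[0,-2.3,0,0,0,0,0],[0,-2.3,-40,0,0,0,0],[0,-2.3,-80,0,0,0,0],[0,-2.3,-120,0,0,0,0],[0,-2.3,-120,0,0,0,0]]'
python3 - <<'E'
from h import *
where()
# module a/left: x(connector) dir angle ~ 83deg ; module right: -38.2deg
for p,a in(((462.3,222.4),np.radians(-38.2)),((488.9,326.9),np.radians(83.0))):
    go(np.array([*p,100.]),down(a)); go(np.array([*p,100.]),down(a+np.pi))
print(arm.read_state()["q"])
E
```

```text
mouth frame [-100.4, 27.3, 44.5] F [1.0, 4.0, 5.9] w 13.8 t 5.5333
clock: 6.28
eef_pos: [435.7, 36.4, 204.5]
ee_rot: [[0.921, 0.179, 0.347], [0.169, -0.984, 0.06], [0.352, 0.003, -0.936]]
force: [0.9, 0.7, -0.5]
grip_width: 42.6
finger_force: 0.0
mouth frame [-97.7, 28.8, 169.1] F [0.8, 0.6, -0.8] w 42.6 t 6.2833
shift [  19.1 -178.6  118.2] turn [-0.1491 -0.3396  0.8378]
shift [  19.1 -178.6  118.2] turn [ 0.4138 -0.1817 -2.2643]
shift [  61.2 -276.6  133.6] turn [ 0.2311 -0.3079 -1.2537]
shift [  61.2 -276.6  133.6] turn [-0.3342 -0.2509  1.8505]
[0.01963912 0.05524774 2.26956624 0.11880172 0.46339547 1.31313076]
```

```bash
python3 - <<'E'
from h import *
t,_=cam("top"); A=t["frame"][140:235,220:310,::-1]
cv2.imwrite("pics/k2.png",cv2.resize(A,None,fx=6,fy=6,interpolation=cv2.INTER_CUBIC))
E
```

```text
(no output)
```

View pics/k2.png

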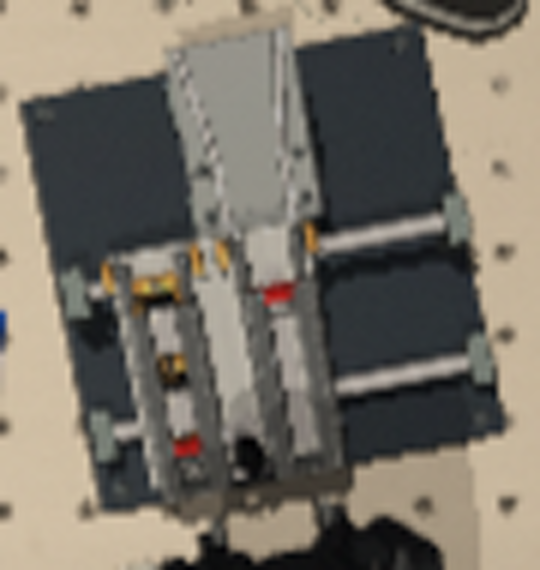

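The tube mouth (268,235) lines up with the lower chute at about (263,215), so the carriage is in its second detent. Next is the right-hand module.

```bash
echo 'M=M-1.6*ey; RF=np.c_[-ex,ey,-ez]' >> h.py; python3 -c "
from h import *
go(np.array([462.3,222.4,60]),down(np.radians(141.8)))"
```

```text
shift [   5.9 -178.6  153.5] turn [ 0.4117 -0.1814 -2.2647]
```

```bash
python3 -m crank '[[6,-178.6,110,0.4117,-0.1814,-2.2647,0],[6,-178.6,110,0.4117,-0.1814,-2.2647,0],[6,-178.6,110,0.4117,-0.1814,-2.2647,0],[6,-178.6,110,0.4117,-0.1814,-2.2647,0],[6,-178.6,110,0.4117,-0.1814,-2.2647,0],[6,-178.6,110,0.4117,-0.1814,-2.2647,0],[6,-178.6,110,0.4117,-0.1814,-2.2647,0],[6,-178.6,110,0.4117,-0.1814,-2.2647,0],[6,-178.6,110,0.4117,-0.1814,-2.2647,0],[6,-178.6,153.5,0.4117,-0.1814,-2.2647,0],[6,-178.6,153.5,0.4117,-0.1814,-2.2647,0],[6,-178.6,153.5,0.4117,-0.1814,-2.2647,0]]' | head -2
python3 -c "
from h import *
go(np.array([462.3,222.4,60]),down(np.radians(141.8)));go(np.array([462.3,222.4,12]),down(np.radians(141.8)))"
```

```text
clock: 7.33
eef_pos: [457.5, 221.5, 50.6]
shift [ 1.3  5.7 -8.8] turn [ 0.1264 -0.0689 -0.7889]
shift [-3.9  1.4 38.7] turn [ 0.1264 -0.0689 -0.7889]
```

```bash
python3 -m crank '[[1.3,5.7,-8.8,0.1264,-0.0689,-0.7889,0],[1.3,5.7,-8.8,0.1264,-0.0689,-0.7889,0],[1.3,5.7,-8.8,0.1264,-0.0689,-0.7889,0],[1.3,5.7,-8.8,0.1264,-0.0689,-0.7889,0],[1.3,5.7,-8.8,0.1264,-0.0689,-0.7889,0],[1.3,5.7,-8.8,0.1264,-0.0689,-0.7889,0],[1.3,5.7,-8.8,0.1264,-0.0689,-0.7889,0],[1.3,5.7,-8.8,0.1264,-0.0689,-0.7889,0],[1.3,5.7,-8.8,0.1264,-0.0689,-0.7889,0]]' | head -2
python3 -c "
from h import *
go(np.array([462.3,222.4,12]),down(np.radians(141.8)))
print(arm.read_state()['q'])"
```

```text
clock: 8.08
eef_pos: [463.7, 223.3, 63.7]
shift [ 0.7 -2.  51.7] turn [ 0.0069  0.0029 -0.007 ]
[ 4.25373415e-01  5.27159154e-01  1.97073992e+00  9.87877017e-04
  6.36290680e-01 -4.72497427e-01]
```

```bash
python3 -m crank '[[0.7,-2,30,0,0,0,0],[0.7,-2,48,0,0,0,0],[0.7,-2,51,0,0,0,0],[0.7,-2,51,0,0,0,-1],[0.7,-2,51,0,0,0,-1],[0.7,-2,51,0,0,0,-1],[0.7,-2,51,0,0,0,-1],[0.7,-2,51,0,0,0,-1]]' 30
python3 -c "
from h import *
where()"
```

```text
clock: 8.75
eef_pos: [463.5, 222.7, 14.8]
ee_rot: [[-0.782, 0.623, 0.01], [0.623, 0.782, 0.005], [-0.005, 0.01, -1.0]]
force: [-0.7, -0.0, 0.0]
grip_width: 17.5
finger_force: 31.6
mouth frame [-105.5, 208.7, -29.9] F [-0.7, 0.1, 0.3] w 17.5 t 8.75
```

```bash
python3 -c "
from h import *
go(T(55,0,50),RF)"; python3 -m crank '[[0,0,-40,0,0,0,-1],[0,0,-80,0,0,0,-1],[0,0,-120,0,0,0,-1],[0,0,-150,0,0,0,-1],[0,0,-150,0,0,0,-1]]' | head -2
python3 -c "
from h import *
where();go(T(55,0,50),RF)"
```

```text
shift [-239.   -43.2 -129.3] turn [-0.1417 -0.3191 -0.8446]
clock: 9.17
eef_pos: [465.2, 223.5, 170.5]
mouth frame [-50.5, 209.2, 115.7] F [1.0, 0.7, -0.5] w 17.2 t 9.1667
shift [-237.3  -46.6   27. ] turn [-0.1354 -0.3111 -0.8454]
```

```bash
python3 -m crank '[[-237.3,-46.6,-10,-0.1354,-0.3111,-0.8454,-1],[-237.3,-46.6,-10,-0.1354,-0.3111,-0.8454,-1],[-237.3,-46.6,-10,-0.1354,-0.3111,-0.8454,-1],[-237.3,-46.6,-10,-0.1354,-0.3111,-0.8454,-1],[-237.3,-46.6,-10,-0.1354,-0.3111,-0.8454,-1],[-237.3,-46.6,-10,-0.1354,-0.3111,-0.8454,-1],[-237.3,-46.6,-10,-0.1354,-0.3111,-0.8454,-1],[-237.3,-46.6,-10,-0.1354,-0.3111,-0.8454,-1],[-237.3,-46.6,27,-0.1354,-0.3111,-0.8454,-1],[-237.3,-46.6,27,-0.1354,-0.3111,-0.8454,-1],[-237.3,-46.6,27,-0.1354,-0.3111,-0.8454,-1]]' | head -2
python3 -c "
from h import *
where();go(T(55,0,17),RF)"
```

```text
clock: 10.08
eef_pos: [616.6, 37.6, 135.6]
mouth frame [46.2, -0.8, 43.4] F [-0.2, -0.5, -0.7] w 16.7 t 10.0833
shift [-9.2  0.9 26.3] turn [-0.0019 -0.0164  0.0001]
```

```bash
python3 -m crank '[[-9.2,0.9,20,0,-0.0164,0,-1],[-9.2,0.9,26,0,-0.0164,0,-1],[-9.2,0.9,26,0,-0.0164,0,-1],[-9.2,0.9,26,0,-0.0164,0,-1]]' | head -1
python3 -c "
from h import *
where()"
for i in 1 2 3 4; do python3 -m crank '[[0,0,1.2,0,0,0,-1],[0,0,1.2,0,0,0,-1]]' |head -1; python3 -c "
from h import *
where()"; done
```

```text
clock: 10.42
mouth frame [57.8, 0.2, 19.0] F [-0.5, -0.2, -0.3] w 16.7 t 10.4167
clock: 10.58
mouth frame [58.0, -0.1, 18.0] F [-0.4, -0.8, 0.3] w 17.0 t 10.5833
clock: 10.75
mouth frame [57.8, -0.2, 16.4] F [-0.9, -0.8, -1.3] w 16.8 t 10.75
clock: 10.92
mouth frame [57.6, -0.2, 14.8] F [-0.1, 0.5, -0.7] w 17.1 t 10.9167
clock: 11.08
mouth frame [57.8, -0.3, 13.7] F [-0.6, -0.8, 1.2] w 17.1 t 11.0833
```

```bash
for i in 1 2 3; do python3 -m crank '[[0,0,0.8,0,0,0,-1],[0,0,0.8,0,0,0,-1]]' |head -1; python3 -c "
from h import *
where()"; done
```

```text
clock: 11.25
mouth frame [57.8, -0.3, 13.6] F [-2.3, -0.8, 11.2] w 17.0 t 11.25
clock: 11.42
mouth frame [57.9, -0.4, 13.4] F [-5.4, -0.9, 20.8] w 17.3 t 11.4167
clock: 11.58
mouth frame [57.8, -0.4, 13.4] F [-6.7, -1.2, 30.6] w 17.4 t 11.5833
```

```bash
python3 -m crank '[[0,0,-2.2,0,0,0,-1],[6,0,-2.3,0,0,0,-1],[12,0,-2.3,0,0,0,-1],[18,0,-2.3,0,0,0,-1],[18,0,-2.3,0,0,0,-1]]' |head -1; python3 -c "
from h import *
where()"
python3 -m crank '[[0,0,0,0,0,0,-0.5],[0,0,0,0,0,0,-0.1],[0,0,0,0,0,0,-0.1],[0,0,0,0,0,0,-0.1],[0,0,-15,0,0,0,-0.1],[-15,0,-25,0,0,0,-0.1],[-42,0,-25,0,0,0,-1],[-42,0,-25,0,0,0,-1],[-42,0,-25,0,0,0,-1],[-42,0,-25,0,0,0,-1]]' |head -1; python3 -c "
from h import *
where();go(T(76,0,14),RF)"
```

```text
clock: 12.0
mouth frame [38.8, -0.3, 13.5] F [0.3, -1.1, 6.4] w 17.0 t 12.0
clock: 12.83
mouth frame [80.4, 0.1, 38.2] F [-1.4, -0.0, -0.2] w 0.1 t 12.8333
shift [ 4.5 -0.  24.2] turn [-0.0023  0.0036  0.0012]
```

```bash
python3 -m crank '[[4.5,0,15,0,0,0,-1],[4.5,0,24,0,0,0,-1],[4.5,0,24,0,0,0,-1],[10,0,24,0,0,0,-1],[14,0,24,0,0,0,-1],[18,0,24,0,0,0,-1],[22,0,24,0,0,0,-1],[26,0,24,0,0,0,-1],[30,0,24,0,0,0,-1],[34,0,24,0,0,0,-1]]' |head -1; python3 -c "
from h import *
where()"
python3 -m crank '[[4,0,0,0,0,0,-1],[8,0,0,0,0,0,-1],[12,0,0,0,0,0,-1],[16,0,0,0,0,0,-1],[20,0,0,0,0,0,-1]]' |head -1; python3 -c "
from h import *
where()"
```

```text
clock: 13.67
mouth frame [47.5, -0.2, 14.7] F [0.9, -0.4, 0.6] w 0.1 t 13.6667
clock: 14.08
mouth frame [27.5, -0.2, 14.4] F [1.9, 1.1, 0.4] w -0.0 t 14.0833
```

```bash
for i in 1 2 3 4; do python3 -m crank '[[3,0,0,0,0,0,-1],[6,0,0,0,0,0,-1]]' |head -1; python3 -c "
from h import *
where()"; done
```

```text
clock: 14.25
mouth frame [21.1, -0.2, 14.3] F [2.2, -0.7, -0.1] w 0.3 t 14.25
clock: 14.42
mouth frame [17.0, -0.5, 14.6] F [5.3, 1.3, 1.6] w 0.2 t 14.4167
clock: 14.58
mouth frame [11.1, -0.4, 14.6] F [5.4, 1.7, 1.4] w -0.5 t 14.5833
clock: 14.75
mouth frame [4.3, -0.4, 14.5] F [6.0, 0.8, 1.6] w 0.0 t 14.75
```

```bash
for i in 1 2 ; do python3 -m crank '[[3,0,0,0,0,0,-1],[6,0,0,0,0,0,-1]]' |head -1; python3 -c "
from h import *
where()"; done; for i in 1 2; do python3 -m crank '[[1.5,0,0,0,0,0,-1],[1.5,0,0,0,0,0,-1]]' |head -1; python3 -c "
from h import *
where()"; done
```

```text
clock: 14.92
mouth frame [-2.0, -0.4, 14.4] F [5.4, 1.2, 2.0] w 0.1 t 14.9167
clock: 15.08
mouth frame [-8.2, -0.3, 14.3] F [6.1, -0.9, 2.4] w -0.0 t 15.0833
clock: 15.25
mouth frame [-10.7, -0.2, 14.1] F [4.3, -0.5, 1.7] w 0.0 t 15.25
clock: 15.42
mouth frame [-11.7, -0.2, 14.1] F [4.8, -0.1, 1.5] w 0.2 t 15.4167
```

```bash
for i in 1 2; do python3 -m crank '[[-2,0,0,0,0,0,-1],[-2,0,0,0,0,0,-1]]' |head -1; python3 -c "
from h import *
where()"; done;  python3 -m crank '[[-8,0,0,0,0,0,-1],[-10,0,-25,0,0,0,0],[-10,0,-60,0,0,0,0],[-10,0,-100,0,0,0,0],[-10,0,-130,0,0,0,0],[-10,0,-130,0,0,0,0]]' |head -1
python3 - <<'E'
from h import *
where()
t,_=cam("scene"); A=t["frame"][150:235,215:310,::-1]
cv2.imwrite("pics/p1.png",cv2.resize(A,None,fx=6,fy=6,interpolation=cv2.INTER_CUBIC))
go(np.array([488.9,326.9,70]),down(np.radians(83)))
go(np.array([488.9,326.9,70]),down(np.radians(263)))
print(arm.read_state()["q"])
E
```

```text
clock: 15.58
mouth frame [-9.4, -0.2, 14.1] F [3.4, -0.0, 0.8] w 0.2 t 15.5833
clock: 15.75
mouth frame [-7.9, -0.1, 14.0] F [2.5, -0.4, 0.6] w 0.1 t 15.75
clock: 16.25
mouth frame [4.3, -0.2, 148.8] F [1.6, 0.6, 1.6] w 42.6 t 16.25
shift [ 49.9 307.3 138.2] turn [0.3326 0.25   1.8511]
shift [ 49.9 307.3 138.2] turn [-0.2303  0.3063 -1.2534]
[-0.01134766  0.19535309  2.05437249  0.1229223   0.54228283 -1.85715067]
```

View pics/p1.png

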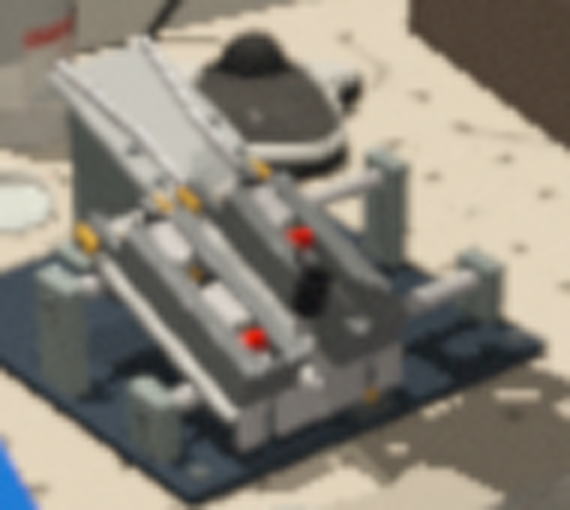

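The module sits in the right tube at about (270,205) with the red follower just below it, so it looks latched. Now the second module.

```bash
python3 -m crank '[[50,307.3,70,0.3326,0.25,1.8511,0],[50,307.3,70,0.3326,0.25,1.8511,0],[50,307.3,70,0.3326,0.25,1.8511,0],[50,307.3,70,0.3326,0.25,1.8511,0],[50,307.3,70,0.3326,0.25,1.8511,0],[50,307.3,70,0.3326,0.25,1.8511,0],[50,307.3,70,0.3326,0.25,1.8511,0],[50,307.3,70,0.3326,0.25,1.8511,0],[50,307.3,70,0.3326,0.25,1.8511,0],[50,307.3,70,0.3326,0.25,1.8511,0],[50,307.3,70,0.3326,0.25,1.8511,0],[50,307.3,70,0.3326,0.25,1.8511,0]]' |head -2
python3 -c "
from h import *
go(np.array([488.9,326.9,70]),down(np.radians(83)))"
```

```text
clock: 17.3
eef_pos: [462.1, 326.0, 128.3]
shift [-7.  18.1 61.2] turn [0.1183 0.0914 0.723 ]
```

```bash
python3 -m crank '[[-7,18.1,61,0.1183,0.0914,0.723,0],[-7,18.1,61,0.1183,0.0914,0.723,0],[-7,18.1,61,0.1183,0.0914,0.723,0],[-7,18.1,61,0.1183,0.0914,0.723,0],[-7,18.1,61,0.1183,0.0914,0.723,0],[-7,18.1,61,0.1183,0.0914,0.723,0],[-7,18.1,61,0.1183,0.0914,0.723,0],[-7,18.1,61,0.1183,0.0914,0.723,0]]' |head -2
python3 -c "
from h import *
go(np.array([488.9,326.9,12.5]),down(np.radians(83)))"
```

```text
clock: 17.97
eef_pos: [490.8, 323.3, 71.8]
shift [ 3.4 -2.5 59.3] turn [0.0025 0.0001 0.0045]
```

```bash
python3 -m crank '[[2.5,-2.2,30,0,0,0.004,0],[2.5,-2.2,54,0,0,0.004,0],[2.5,-2.2,58,0,0,0.004,0],[2.5,-2.2,58,0,0,0.004,0],[2.5,-2.2,58,0,0,0.004,-1],[2.5,-2.2,58,0,0,0.004,-1],[2.5,-2.2,58,0,0,0.004,-1],[2.5,-2.2,58,0,0,0.004,-1],[2.5,-2.2,58,0,0,0.004,-1]]' 30
python3 -m crank '[[0,0,-40,0,0,0,-1],[0,0,-80,0,0,0,-1],[0,0,-120,0,0,0,-1],[0,0,-150,0,0,0,-1],[0,0,-150,0,0,0,-1]]' | head -2
python3 -c "
from h import *
where();go(T(55,0,50),RT)"
```

```text
clock: 18.72
eef_pos: [490.5, 327.3, 16.6]
ee_rot: [[0.124, 0.992, 0.006], [0.992, -0.124, 0.003], [0.004, 0.006, -1.0]]
force: [-0.9, 0.3, 6.1]
grip_width: 17.0
finger_force: 31.0
clock: 19.13
eef_pos: [492.5, 328.7, 172.4]
mouth frame [-6.9, 307.8, 101.9] F [0.7, 0.7, -1.1] w 16.9 t 19.1333
shift [-271.2  164.3   27.2] turn [-0.2156  0.2846  1.253 ]
```

```bash
python3 -m crank '[[-271.2,164.3,-10,-0.2156,0.2846,1.253,-1],[-271.2,164.3,-10,-0.2156,0.2846,1.253,-1],[-271.2,164.3,-10,-0.2156,0.2846,1.253,-1],[-271.2,164.3,-10,-0.2156,0.2846,1.253,-1],[-271.2,164.3,-10,-0.2156,0.2846,1.253,-1],[-271.2,164.3,-10,-0.2156,0.2846,1.253,-1],[-271.2,164.3,-10,-0.2156,0.2846,1.253,-1],[-271.2,164.3,-10,-0.2156,0.2846,1.253,-1],[-271.2,164.3,-10,-0.2156,0.2846,1.253,-1],[-271.2,164.3,-10,-0.2156,0.2846,1.253,-1],[-271.2,164.3,-10,-0.2156,0.2846,1.253,-1],[-271.2,164.3,-10,-0.2156,0.2846,1.253,-1]]' | head -2
python3 -c "
from h import *
where();go(T(57,0,20),RT)"
```

```text
clock: 20.13
eef_pos: [617.2, 36.8, 174.8]
mouth frame [60.1, -1.8, 80.1] F [-1.0, 0.9, -1.4] w 16.7 t 20.1333
shift [-2.4 -2.  60.1] turn [ 0.0043  0.0119 -0.0008]
```

```bash
python3 -m crank '[[-2.4,-2,30,0.0043,0.0119,0,-1],[-2.4,-2,50,0.0043,0.0119,0,-1],[-2.4,-2,60,0.0043,0.0119,0,-1],[-2.4,-2,60,0.0043,0.0119,0,-1],[-2.4,-2,60,0.0043,0.0119,0,-1]]' | head -1
python3 -c "
from h import *
where()"
for i in 1 2 3 4 5; do python3 -m crank '[[0,0,1,0,0,0,-1],[0,0,1,0,0,0,-1]]' |head -1; python3 -c "
from h import *
where()"; done
```

```text
clock: 20.55
mouth frame [58.3, 0.2, 20.0] F [-0.4, 0.5, -0.0] w 17.2 t 20.55
clock: 20.72
mouth frame [59.3, -0.0, 20.2] F [-0.0, 0.7, -0.2] w 17.1 t 20.7167
clock: 20.88
mouth frame [59.0, 0.0, 18.9] F [0.3, 0.2, -0.2] w 16.9 t 20.8833
clock: 21.05
mouth frame [58.6, 0.1, 17.5] F [0.1, 1.1, -0.8] w 16.9 t 21.05
clock: 21.22
mouth frame [58.4, 0.1, 16.2] F [-0.2, 0.2, -0.8] w 17.1 t 21.2167
clock: 21.38
mouth frame [58.4, 0.1, 15.9] F [-3.1, 0.2, 8.7] w 16.7 t 21.3833
```

```bash
python3 -m crank '[[-6,0,-0.7,0,0,0,-1],[-12,0,-0.8,0,0,0,-1],[-19,0,-0.8,0,0,0,-1],[-19,0,-0.8,0,0,0,-1],[-19,0,-0.8,0,0,0,-1]]' |head -1; python3 -c "
from h import *
where()"
python3 -m crank '[[0,0,0,0,0,0,-0.5],[0,0,0,0,0,0,-0.1],[0,0,0,0,0,0,-0.1],[0,0,0,0,0,0,-0.1],[0,0,-15,0,0,0,-0.1],[15,0,-25,0,0,0,-0.1],[42,0,-25,0,0,0,-1],[42,0,-25,0,0,0,-1],[42,0,-25,0,0,0,-1],[42,0,-25,0,0,0,-1]]' |head -1; python3 -c "
from h import *
where();go(T(76,0,14.2),RT)"
```

```text
clock: 21.8
mouth frame [38.2, 0.2, 16.0] F [-1.9, 0.1, 2.6] w 16.6 t 21.8
clock: 22.63
mouth frame [80.5, 0.3, 40.8] F [-0.6, 0.3, 0.1] w 0.2 t 22.6333
shift [-4.5  0.3 26.6] turn [-0.0005 -0.      0.0015]
```

```bash
python3 -m crank '[[-4.5,0.3,15,0,0,0,-1],[-4.5,0.3,26.5,0,0,0,-1],[-4.5,0.3,26.5,0,0,0,-1],[-10,0.3,26.5,0,0,0,-1],[-14,0.3,26.5,0,0,0,-1],[-18,0.3,26.5,0,0,0,-1],[-22,0.3,26.5,0,0,0,-1],[-26,0.3,26.5,0,0,0,-1],[-30,0.3,26.5,0,0,0,-1],[-34,0.3,26.5,0,0,0,-1],[-37,0.3,26.5,0,0,0,-1]]' |head -1; python3 -c "
from h import *
where()"
for i in 1 2 3 4; do python3 -m crank '[[-3,0,0,0,0,0,-1],[-6,0,0,0,0,0,-1]]' |head -1; python3 -c "
from h import *
where()"; done
```

```text
clock: 23.55
mouth frame [44.0, -0.2, 14.7] F [1.6, 0.3, -0.4] w -0.2 t 23.55
clock: 23.72
mouth frame [38.8, -0.4, 14.8] F [3.7, -0.4, 2.8] w -0.2 t 23.7167
clock: 23.88
mouth frame [35.0, -0.7, 15.1] F [7.2, 0.3, 2.5] w 0.1 t 23.8833
clock: 24.05
mouth frame [29.5, -0.7, 15.3] F [6.9, 0.3, 1.8] w -0.2 t 24.05
clock: 24.22
mouth frame [23.7, -0.8, 15.3] F [7.3, 0.6, 2.1] w 0.1 t 24.2167
```

```bash
for i in 1 2 3 4; do python3 -m crank '[[-3,-0.1,0.2,0,0,0,-1],[-6,-0.1,0.2,0,0,0,-1]]' |head -1; python3 -c "
from h import *
where()"; done
```

```text
clock: 24.38
mouth frame [17.8, -0.7, 15.1] F [8.2, 0.1, 1.7] w -0.0 t 24.3833
clock: 24.55
mouth frame [12.0, -0.7, 14.9] F [8.5, 0.3, 2.3] w -0.1 t 24.55
clock: 24.72
mouth frame [6.1, -0.6, 14.7] F [7.7, 0.2, 2.9] w 0.3 t 24.7167
clock: 24.88
mouth frame [0.3, -0.6, 14.5] F [8.3, 0.7, 3.3] w 0.2 t 24.8833
```

```bash
for i in 1 2; do python3 -m crank '[[-2.5,-0.1,0.1,0,0,0,-1],[-5,-0.1,0.1,0,0,0,-1]]' |head -1; python3 -c "
from h import *
where()"; done
```

```text
clock: 25.05
mouth frame [-4.9, -0.5, 14.4] F [8.4, -0.1, 3.3] w 0.2 t 25.05
clock: 25.22
mouth frame [-10.0, -0.4, 14.2] F [7.0, 0.9, 2.6] w -0.3 t 25.2167
```

```bash
python3 -m crank '[[-1.5,0,0,0,0,0,-1],[-2.5,0,0,0,0,0,-1],[-2.5,0,0,0,0,0,-1]]' |head -1; python3 -c "
from h import *
where()"
for i in 1 2 3; do python3 -m crank '[[2,0,0,0,0,0,-1],[2,0,0,0,0,0,-1]]' |head -1; python3 -c "
from h import *
where()"; done
```

```text
clock: 25.47
mouth frame [-13.2, -0.3, 14.1] F [5.7, -0.1, 2.5] w -0.1 t 25.4667
clock: 25.63
mouth frame [-11.9, -0.1, 13.9] F [6.3, -1.5, 2.1] w -0.1 t 25.6333
clock: 25.8
mouth frame [-10.9, 0.1, 13.7] F [6.0, -0.1, 2.5] w 0.1 t 25.8
clock: 25.97
mouth frame [-9.5, 0.2, 13.5] F [5.7, -1.7, 2.0] w -0.1 t 25.9667
```

```bash
for i in 1 2 3; do python3 -m crank '[[1.5,0,0,0,0,0,-1],[1.5,0,0,0,0,0,-1]]' |head -1; python3 -c "
from h import *
where()"; done
```

```text
clock: 26.13
mouth frame [-8.3, 0.3, 13.5] F [5.7, -1.0, 2.2] w 0.1 t 26.1333
clock: 26.3
mouth frame [-7.5, 0.4, 13.4] F [4.0, -0.8, 2.0] w 0.2 t 26.3
clock: 26.47
mouth frame [-7.2, 0.7, 13.2] F [-0.6, -0.8, -1.2] w -0.3 t 26.4667
```

```bash
python3 -m crank '[[8,0,0,0,0,0,-1],[10,0,-30,0,0,0,-1],[10,0,-70,0,0,0,-1],[10,0,-110,0,0,0,-1],[10,0,-140,0,0,0,-1],[10,0,-140,0,0,0,-1],[10,0,-140,0,0,0,-1]]' |head -1
python3 - <<'E'
from h import *
where()
t,_=cam("scene"); A=t["frame"][150:235,215:310,::-1]; u,_=cam("top"); B=u["frame"][170:235,225:295,::-1]
a=cv2.resize(A,(400,358),interpolation=cv2.INTER_CUBIC); b=cv2.resize(B,(385,358),interpolation=cv2.INTER_CUBIC)
cv2.imwrite("pics/p2.png",np.hstack([a,b]))
E
```

```text
clock: 27.05
mouth frame [5.4, 0.1, 155.1] F [-0.1, -1.4, -0.5] w 0.3 t 27.05
```

View pics/p2.png

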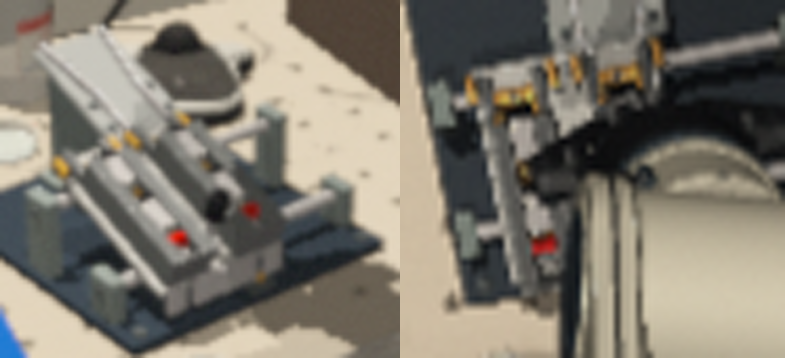

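Both tubes now look alike: brass tails at the mouths at (518,95) and (622,78), and followers level at (178,238) and (252,210).

```bash
python3 -c "
from workcell import arm
print(arm.finish_job())"
```

```text
the job is handed in; nothing more can be done
None
```

I handed the job in after about 27 s of robot time. The carriage is in its second detent and both modules look latched in the right tube, connector end uphill, by the force readings and the last camera pictures. The hand-in gave no verdict.

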